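Rock a stuck battery pack out of the charger and hold it just clear

ROBOT

A 6-joint arm with a two-finger parallel gripper is mounted at the origin on the work surface. World frame = base frame: x ahead of the robot, y to its left, z up, the work surface at z = 0. Lengths are in m, angles in rad, forces in N, time in s.
With the tool pointing down it reaches from about 0.3 to 0.875 m from the base axis. Payload 6.4 kg.
Tool frame: the origin (TCP) lies on the centre line of the jaws, within the pads' length; the fingertips stand 22 mm ahead of it and the grasp point (between the pads) lies 3 mm ahead of it; z points along the fingers, y is the line along which they close (so a half turn about z gives the same grasp; the last joint's range is limited). The gripper opens to 85 mm and grips with 20 to 120 N. Pads are 22 mm wide; open, the fingers measure 114 mm over their backs; the gripper's body (76 mm by 85 mm) begins 54 mm behind the grasp point. The pads swing forward as they close: fully open they stand 13 mm farther back than shut.
Start: joints at [-1.505, 0.181, 1.607, -0, 1.354, -0.206], TCP at [0.154, -0.554, 0.253] pointing down, gripper open.
Joint ranges: [-2.99, 2.99], [-0.89, 2.07], [0.3, 2.58], [-1.14, 4.28], [0, 2.63], [-3.12, 3.12]. Speed limits (rad/s): [2.57, 2.57, 3.01, 3.14, 3.14, 3.14].

INTERFACE

Orientations are given as a unit quaternion [w, x, y, z].
In Python, from bench import ctrl gives the robot as it stands. The module is installed in compiled form; this text tells all that it offers.
- The arm moves only by the tool servo_tool, never from a script. Its argument "commands" is a list of rows, each a list of 3 entries, a list of its own where there are three numbers: the shift along the tool's x, y, z in mm, then the turn about the tool's z in rad, then the finger opening in mm, from 0 to 85.4. In form: [[[dx, dy, dz], turn, jaw], ...]. A call has 1 to 20 rows; each row shifts and turns the commanded pose from where the row before left it, along the tool's axes as they then stand; what a row does not reach is not made up. A row lasts 1/8 s, in which the tool goes at most 62.5 mm and 10.7 degrees, less where a joint would pass 70% of its speed; a pose out of reach is approached as far as the arm can. A call with a gripper value outside its range is refused whole. The fingers move at their own pace and stop on an object; the grip force is fixed at half the most. Time passes only in rows, so rows that do not move let the fingers close. It gives the time, the measured TCP pose, the force, the opening and the grip force at its end, in the units of the state.
- ctrl.get_obs(): the state, without advancing time (a new reading comes with each control period).
- ctrl.camera(name): name is "scene" or "top" or "wrist"; returns a dict with "color" (420x560x3 uint8, red, green, blue), "z_map" (420x560 float32, m along the optical axis (not along the pixel's ray), 0 where there is no reading), "fx", "fy", "cx", "cy" (pixels), "R" (3x3) and "t" (3): a world point X has camera coordinates R X + t. Camera axes: x right, y down, z forward; pixel columns grow to the right and rows downward; lengths in m; the calibration is good to about 2 mm. A picture is of the moment at which its call begins.
- ctrl.hand_in(): hands the job in; it is judged then, once.
The state is a dict: "time_s": time; "q": joint angles; "dq": joint speeds; "joint_efforts": joint torques, N m; "eef_pos": TCP position; "eef_rot": TCP orientation; "wrist_force": force on the tool from outside, world axes, zero at the start; "torque": the same for the moment, N m; "opening": opening from 0.0 (shut) to 1.0 (fully open); "grasp_force": force on a finger pad.
Only numpy, scipy, OpenCV 4.12 (cv2) and the standard library are available. Lean on these libraries where they do the work, as an engineer would, in place of code of your own. Each camera call takes 0.05 s, during which the arm holds its last target. There are 200 camera calls.

TASK

The scanner battery with the orange tape is stuck in its charger bay, held by a sprung catch at each end. Do not yank it: rock it end to end, pressing it over towards one end while you tip the other end up past its catch, then the other way, and once both ends are free draw it straight up. Finish still holding it in the gripper, upright and still, about a centimetre clear above its own bay so I can look at its contacts, with the other two batteries left seated and the tape roll and the handheld terminal left where they are.

Things in the scene. Friction and masses are not known exactly. Their poses are not given: they have to be found in the camera images.
- charger: Black four-bay battery charger, screwed to the desk, 112 (x) x 244 (y) x 47 mm high. Origin: centre of its underside, z up. Four upright slots (bays) in a row along its y: centres at y = -87, -29, 29, 87 mm (the last is empty). Slot: 60 mm along charger x, centred on x = 0; 20.5 mm along y; floor at z = 15 mm. From z = 29 mm up its ends stand back 4 mm more. A sprung catch in each end wall.
- catch_near (a point): Tip of the catch in the -x end wall of the slot at y = -87 mm (all are alike; +x ones mirrored): a slippery steel tongue, its flat lower face (this point) 8 mm above the slot floor. It reaches 7.2 mm into the slot and 2.2 mm over the shoulder under the notch of a seated battery; it comes out no further than 0.2 mm more, and yields outwards at 2 to 3 N. A straight pull jams under both catches.
- catch_far (a point): Tip of the +x catch of the same slot. To free an end: push the battery 4 to 5 mm along charger x, away from that end's catch, to the other end wall (do not bear down on the floor meanwhile); then tip the freed end up 6 to 8 mm about the other end's lower edge. It is then past its catch unless pushed down again. Then the same the other way, keeping the first end 6 mm or more up, and lift out.
- charger_mouth (a point): Centre of the charger's flat top, 47 mm above the desk, 32 mm above the slot floors. A seated battery has 5 mm of play to each end wall of its slot (the catches keep it in the middle), 1.25 mm on each broad side and 1 mm upwards until it meets the catches; tipping end to end by 0.13 rad is plenty and 0.25 rad still fits.
- stuck: The stuck battery: dark grey block 50 mm wide (its x), 18 mm thick (its y), 84 mm tall, about 0.13 kg, a strap of orange tape over its top (the healthy ones have blue tops). Origin: centre of its underside; axes parallel to the charger's. Stands on the floor of one of the first three slots (which varies), 52 mm standing out. Grip it from above across the 50 mm, on its plain flat ends; 30 to 50 N.
- stuck_near_foot (a point): lower edge of the stuck battery's end at its own -x (25 mm from its centre), at foot level. Both ends have a 2.2 mm deep notch across them, 7 to 14 mm above the foot, in which the catch sits
- stuck_far_foot (a point): lower edge of the stuck battery's end at its own +x (25 mm from its centre), at foot level
- pack_a: healthy battery of the same shape with a blue top, seated in another bay; leave it. Origin: centre of its underside
- pack_b: healthy battery of the same shape with a blue top, seated in another bay; leave it. Origin: centre of its underside
- tape: roll of brown packing tape lying flat on the desk, 110 mm across, 48 mm high; origin: centre of its underside
- terminal: black handheld data terminal lying on the desk, 160 x 76 x 22 mm; origin: centre of its underside

How it is judged:
By the outcome, as a careful person would: the job done as asked, in the order asked, and still so for the second after the job is handed in, while the arm keeps its last pose, push and grip.
It also fails if it takes over 42 s, if anything falls off the work surface, if the arm or the gripper's body presses on something with over 40 N, if the wrist force passes 120 N, or if a joint passes its speed limit or range.

## Working session

There is one attempt and no reset: what is moved stays moved. The work goes in short steps, Python scripts to look and compute and a tool call to move; the robot and the scene stay as the last step left them, time stands still between calls to the robot, and variables do not carry over. Pictures are saved under pics/ and viewed, at most 10 in all, crops included, and the job is handed in when it is done.

Besides the shell and the picture viewer there is one more tool, called by a JSON object that holds its "method" and its "body". servo_tool: Moves the arm, as the interface text tells. Its arguments: {"type":"object","properties":{"commands":{"type":"array"}},"required":["commands"]}

```bash
mkdir -p pics; cat > h.py <<'E'
import numpy as np, cv2
from bench import ctrl
def cam(n):
    c=ctrl.camera(n); np.savez(f'pics/{n}.npz',**c); return c
def pt(c,u,v,z=None):
    """world point of pixel; depth from map (median 5x5) or on plane z"""
    R=np.array(c['R']);t=np.array(c['t'])
    d=np.array([(u-c['cx'])/c['fx'],(v-c['cy'])/c['fy'],1.])
    o=-R.T@t; w=R.T@d
    if z is None:
        p=c['z_map'][int(v)-2:int(v)+3,int(u)-2:int(u)+3]; s=np.median(p[p>0])
    else: s=(z-o[2])/w[2]
    return o+s*w
def proj(c,X):
    p=np.array(c['R'])@np.array(X)+np.array(c['t']); return c['fx']*p[0]/p[2]+c['cx'],c['fy']*p[1]/p[2]+c['cy']
E
python3 - <<'E'
from h import *
s=cam('scene');t=cam('top')
for n,c in(('scene',s),('top',t)): cv2.imwrite(f'pics/{n}0.png',c['color'][:,:,::-1]); print(n,c['fx'],c['fy'],c['cx'],c['cy'],np.round(-np.array(c['R']).T@c['t'],3))
o=ctrl.get_obs(); print({k:np.round(v,3) for k,v in o.items()})
E
```

```text
scene 492.6994354407293 492.6994354407293 284.01871973843953 212.32987946731677 [1.275 0.666 0.862]
top 439.38438756777873 439.38438756777873 276.0789504364013 211.36553937581436 [ 0.318 -0.017  1.191]
{'time_s': np.float64(0.1), 'q': array([-1.505,  0.181,  1.608, -0.   ,  1.354, -0.206]), 'dq': array([ 0.002, -0.002, -0.002, -0.   , -0.001,  0.001]), 'joint_efforts': array([ 1.0000e-03, -4.4587e+01, -3.5224e+01, -0.0000e+00,  4.0000e-03,
        0.0000e+00]), 'eef_pos': array([ 0.154, -0.553,  0.252]), 'eef_rot': array([-0.001,  0.991,  0.135,  0.   ]), 'wrist_force': array([-0.445,  0.142, -0.439]), 'torque': array([-0.006, -0.035, -0.011]), 'grasp_force': np.float64(0.0), 'opening': np.float64(0.996)}
```

View pics/top0.png

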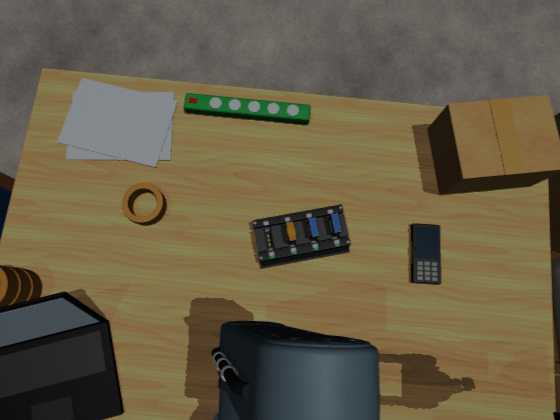

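View pics/scene0.png

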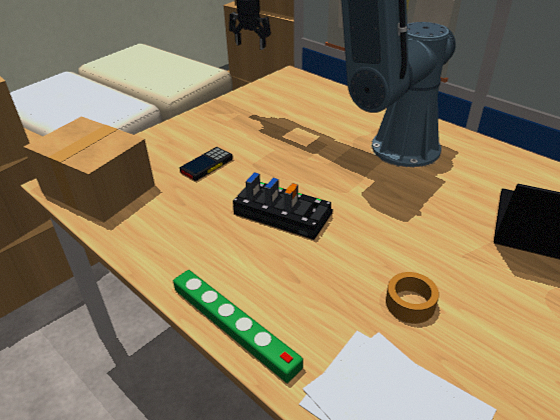

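The top view shows the charger around (300,236), with its row running from lower left to upper right. The empty bay is at (265,238), orange at (291,231), blue at (314,228) and (336,224). The tape is at (144,203) and the terminal at (425,253). The scene view shows orange at (291,192). I'll enlarge the charger in both.

```bash
python3 - <<'E'
from h import *
t=dict(np.load('pics/top.npz'));s=dict(np.load('pics/scene.npz'))
a=cv2.resize(t['color'][195:275,240:360,::-1],None,fx=6,fy=6,interpolation=cv2.INTER_CUBIC)[:,:]
b=cv2.resize(s['color'][165:240,225:340,::-1],None,fx=6,fy=6,interpolation=cv2.INTER_CUBIC)
cv2.imwrite('pics/topc.png',cv2.convertScaleAbs(a,alpha=1.5)); cv2.imwrite('pics/scenec.png',cv2.convertScaleAbs(b,alpha=1.5))
for u,v in((291,231),(314,228),(336,224)): print(np.round(pt(t,u,v),4))
E
```

```text
[ 0.5151 -0.0376  0.1012]
[ 0.5287 -0.0946  0.1011]
[ 0.5446 -0.149   0.1014]
```

View pics/topc.png

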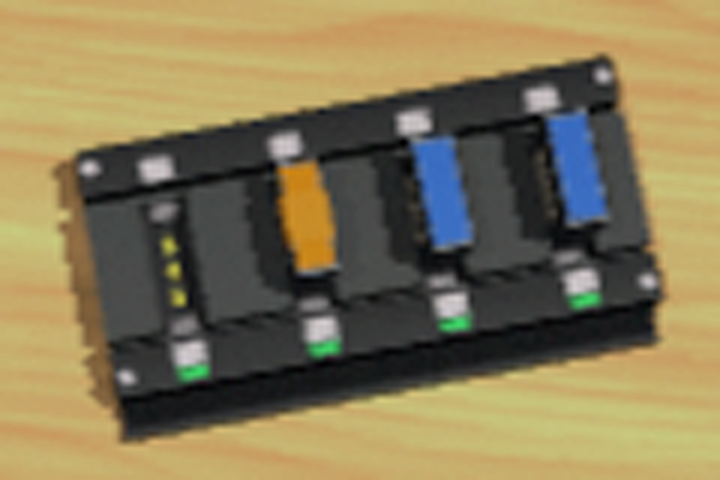

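View pics/scenec.png

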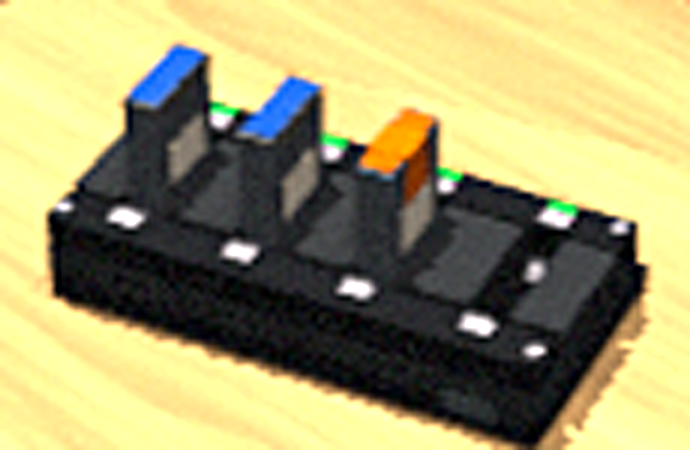

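Enlarged, the screws sit at (90,168), (603,75), (649,282) and (126,377) in the top crop. The orange top spans (278,165) to (335,272), one bay from the empty one. So the stuck battery is in the bay at y=+29, and charger x points away from the robot. Next I'll compute the pose.

```bash
python3 - <<'E'
from h import *
t=dict(np.load('pics/top.npz'));s=dict(np.load('pics/scene.npz'))
P=[pt(t,240+u/6-.4,195+v/6-.4,.047)[:2] for u,v in((90,168),(603,75),(649,282),(126,377))]
P=np.array(P);print(np.round(P,4),'c',P.mean(0))
d=(P[0]-P[1])+(P[3]-P[2]); yaw=np.arctan2(-d[0],d[1]); 
d2=(P[0]-P[3])+(P[1]-P[2]); print('yaw',yaw,np.arctan2(d2[1],d2[0]))
S=[pt(s,225+u/6-.4,165+v/6-.4,.047)[:2] for u,v in((66,206),(619,228),(535,350))]
print(np.round(S,4))
# orange centroid in both
for c,n in((t,'t'),(s,'s')):
    h=cv2.cvtColor(c['color'],cv2.COLOR_RGB2HSV); 
    for nm,lo,hi in(('o',(5,170,100),(22,255,255)),('b',(100,120,90),(125,255,255))):
        m=cv2.inRange(h,lo,hi); v,u=np.nonzero(m); k=(u>235)&(u<355)&(v>170)&(v<265)
        u=u[k];v=v[k]
        if nm=='b' : 
            lab=u>((u.min()+u.max())/2)
            gs=[(u[lab],v[lab]),(u[~lab],v[~lab])]
        else: gs=[(u,v)]
        for a,b in gs: print(n,nm,len(a),np.round(pt(c,a.mean(),b.mean(),.099),4))
yaw=np.arctan2(-d[0],d[1]);q=ctrl.get_obs()['eef_rot'];print(q,2*np.arctan2(q[2],q[1]))
C=P.mean(0);R=np.array([[np.cos(yaw),-np.sin(yaw)],[np.sin(yaw),np.cos(yaw)]])
for y in(-.087,-.029,.029,.087):print(y,C+R@[0,y])
E
```

```text
[[ 0.5375  0.0596]
 [ 0.6029 -0.1632]
 [ 0.512  -0.1898]
 [ 0.4472  0.0336]] c [ 0.5249074  -0.06497039]
yaw 0.28419824866058196 0.28226257322005893
[[ 0.6003 -0.1636]
 [ 0.445   0.0316]
 [ 0.534   0.0585]]
t o 106 [ 0.5163 -0.0369  0.099 ]
t b 104 [ 0.5494 -0.1486  0.099 ]
t b 105 [ 0.533  -0.0926  0.099 ]
s o 70 [ 0.5151 -0.0383  0.099 ]
s b 59 [ 0.5317 -0.0931  0.099 ]
s b 54 [ 0.5478 -0.1483  0.099 ]
[-8.00301785e-04  9.90785161e-01  1.35440474e-01  4.14845572e-05] 0.27171612699060005
-0.087 [ 0.54930115 -0.14848054]
-0.029 [ 0.53303865 -0.09280711]
0.029 [ 0.51677614 -0.03713368]
0.087 [0.50051364 0.01853975]
```

{"method": "servo_tool", "body": {"commands": [[[20,-16,0],0,40],[[40,-33,0],0,40],[[40,-33,0],0,40],[[40,-33,0],0,40],[[40,-33,0],0,40],[[40,-33,0],0,40],[[40,-33,0],0,40],[[40,-33,0],0,40],[[40,-33,0],0,40],[[40,-33,0],0,40],[[40,-33,0],0,40],[[20,-16,0],0,40],[[0,0,0],0,40],[[0,0,0],0,40]]}}

```text
time_s: 1.85
eef_pos: [0.4805, -0.0875, 0.253]
eef_rot: [-0.0, 0.991, 0.135, -0.0]
wrist_force: [-0.3, 0.1, -0.0]
opening: 0.464
grasp_force: 0.0
```

```bash
python3 - <<'E'
from h import *
w=cam('wrist'); o=ctrl.get_obs(); print(o['time_s'],o['eef_pos'],o['eef_rot'],o['opening'],o['wrist_force'])
print(-np.array(w['R']).T@w['t'],w['R']); cv2.imwrite('pics/w0.png',w['color'][:,:,::-1])
np.savez('pics/w0.npz',**w)
E
```

```text
1.9 [ 0.48048975 -0.08779314  0.25305646] [ 1.60830653e-05  9.90835777e-01  1.35071648e-01 -3.34913621e-04] 0.46889344417555684 [-0.50080452 -0.40900916  0.58550607]
[ 0.54683415 -0.06966013  0.37414911] [[ 2.69499981e-01 -9.63000336e-01  3.34621498e-04]
 [-9.27381754e-01 -2.59438300e-01  2.69545638e-01]
 [-2.59485726e-01 -7.29528663e-02 -9.62987558e-01]]
```

View pics/w0.png

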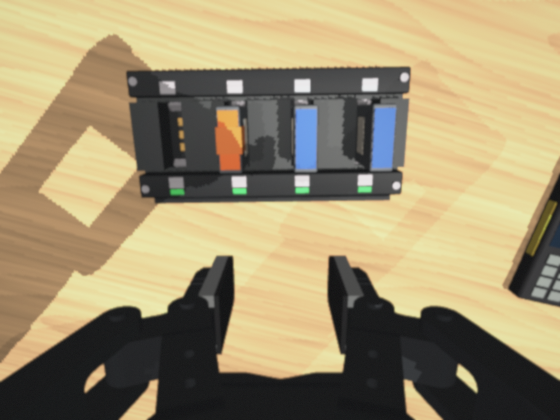

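The wrist view shows screws at (132,82), (405,77), (396,185) and (145,189). The orange top spans about (217–243, 107–172), and the terminal's edge is at far right. I'll take a second place: over the battery and lower.

{"method": "servo_tool", "body": {"commands": [[[24,-20,20],-0.012,40],[[24,-19,20],0,40],[[0,0,0],0,40],[[0,0,0],0,40]]}}

```text
time_s: 2.4
eef_pos: [0.5163, -0.0375, 0.2136]
eef_rot: [0.0, 0.99, 0.141, -0.0]
wrist_force: [0.5, -0.6, 0.6]
opening: 0.471
grasp_force: 0.0
```

```bash
python3 - <<'E'
from h import *
w=cam('wrist'); o=ctrl.get_obs(); print(o['time_s'],o['eef_pos'],o['eef_rot'],o['opening'],o['wrist_force'])
cv2.imwrite('pics/w1.png',w['color'][:,:,::-1])
np.savez('pics/w1.npz',**w)
c=dict(np.load('pics/w0.npz'))
P=np.array([pt(c,u,v,.047)[:2] for u,v in((132,82),(405,77),(396,185),(145,189))]);print(np.round(P,4),P.mean(0))
d=(P[0]-P[1])+(P[3]-P[2]);print('yaw',np.arctan2(-d[0],d[1]))
print('orange',[np.round(pt(c,u,v,.099),4) for u,v in((217,108),(240,107),(243,171),(218,172))])
E
```

```text
2.45 [ 0.5164464  -0.03763308  0.21397084] [3.60138299e-04 9.90042759e-01 1.40766088e-01 3.37467780e-04] 0.4705170654422643 [ 0.21018796  0.11019438 -0.22156912]
[[ 0.5349  0.0593]
 [ 0.6019 -0.1651]
 [ 0.5113 -0.1909]
 [ 0.4449  0.0325]] [ 0.52325285 -0.06604173]
yaw 0.28960156369951195
orange [array([ 0.5357, -0.0243,  0.099 ]), array([ 0.5409, -0.0405,  0.099 ]), array([ 0.4955, -0.0541,  0.099 ]), array([ 0.4896, -0.0357,  0.099 ])]
```

View pics/w1.png

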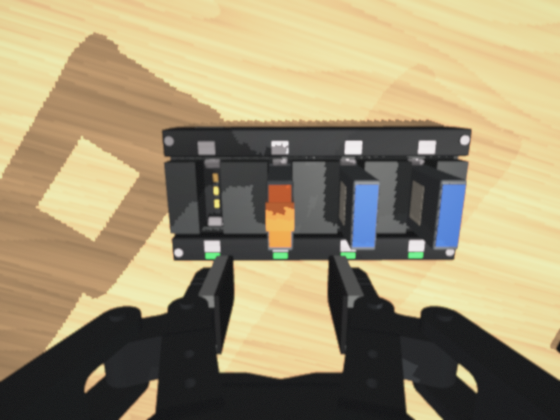

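The second wrist view has the orange top centred at column 280, rows 185–248, with its upper half in shadow. It lies right between the jaws, whose middle is at about column 281. Screws are at (169,141), (465,140), (450,253) and (179,253).

```bash
python3 - <<'E'
from h import *
a=dict(np.load('pics/w0.npz'));b=dict(np.load('pics/w1.npz'))
def tri(p,q):
    A=[]
    for c,(u,v) in((a,p),(b,q)):
        M=np.c_[c['R'],c['t']];x=(u-c['cx'])/c['fx'];y=(v-c['cy'])/c['fy'];A+=[x*M[2]-M[0],y*M[2]-M[1]]
    A=np.array(A);return np.linalg.lstsq(A[:,:3],-A[:,3],rcond=None)[0]
S=np.array([tri(p,q) for p,q in zip(((132,82),(405,77),(396,185),(145,189)),((169,141),(465,140),(450,253),(179,253)))])
print(np.round(S,4),S.mean(0)); d=S[0]-S[1]+S[3]-S[2]; print('yaw',np.arctan2(-d[0],d[1]))
# orange mask on wrist pics
h=cv2.cvtColor(b['color'],cv2.COLOR_RGB2HSV);m=cv2.inRange(h,(3,150,60),(22,255,255))
v,u=np.nonzero(m);k=(u>255)&(u<300)&(v>175)&(v<252);r=cv2.minAreaRect(np.c_[u[k],v[k]].astype(np.float32));print(r,u[k].min(),u[k].max(),v[k].min(),v[k].max())
T=np.array([tri(p,q) for p,q in zip(((217,107.5),(240.5,107),(243,171.5),(218,172.5)),((268,184.5),(292.5,184.5),(294.5,248.5),(265.5,248.5)))]);print(np.round(T,4),T.mean(0))
print('zmap top z',pt(b,280,235),pt(b,280,195),'mouth',pt(b,318,200))
for v in (190,225,245): print(pt(b,266.5,v,.099),pt(b,293.5,v,.099))
E
```

```text
[[ 0.5352  0.0588  0.0477]
 [ 0.6015 -0.1646  0.0482]
 [ 0.5119 -0.188   0.0545]
 [ 0.4465  0.0308  0.0516]] [ 0.52377999 -0.06574842  0.05050918]
yaw 0.28943892716204006
((279.5, 215.0), (60.0, 27.0), 90.0) 266 293 185 245
[[ 0.5358 -0.0248  0.1046]
 [ 0.5403 -0.0405  0.1029]
 [ 0.4955 -0.0544  0.1   ]
 [ 0.4886 -0.0354  0.0961]] [ 0.51505709 -0.03879079  0.10089193]
zmap top z [ 0.50261109 -0.04205257  0.10029042] [ 0.52976836 -0.03413859  0.10006735] mouth [ 0.52278518 -0.06871346  0.04778633]
[ 0.53029774 -0.02455453  0.099     ] [ 0.53536609 -0.04193708  0.099     ]
[ 0.50657056 -0.03120964  0.099     ] [ 0.51177649 -0.04907058  0.099     ]
[ 0.49241711 -0.03517946  0.099     ] [ 0.49770505 -0.05332579  0.099     ]
```

{"method": "servo_tool", "body": {"commands": [[[-0.7,0,30],-0.005,40],[[0,0,40],0,40],[[0,0,40],0,40],[[0,0,20],0,40],[[0,0,7],0,40],[[0,0,0],0,40]]}}

```text
time_s: 3.2
eef_pos: [0.5162, -0.0373, 0.077]
eef_rot: [0.0, 0.99, 0.143, 0.0]
wrist_force: [-0.1, -0.2, 0.5]
opening: 0.47
grasp_force: 0.0
```

```bash
python3 - <<'E'
from h import *
w=cam('wrist'); np.savez('pics/w2.npz',**w)
b=w['color'][:,:,::-1]; cv2.imwrite('pics/w2.png',cv2.convertScaleAbs(b[150:420,130:430],alpha=1.8))
print(ctrl.get_obs()['eef_pos'],ctrl.get_obs()['wrist_force'])
E
```

```text
[ 0.51660584 -0.03727603  0.07743913] [ 0.20725103 -0.14835746 -0.42410924]
```

View pics/w2.png

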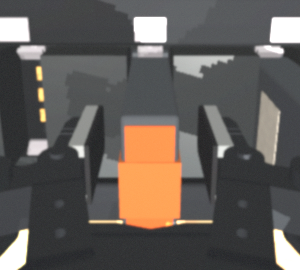

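The crop shows the orange top (columns 118–181) centred between the pads (inner edges at 97 and 203), with both neighbours clear. Closing now.

{"method": "servo_tool", "body": {"commands": [[[0,0,0],0,25],[[0,0,0],0,10],[[0,0,0],0,10],[[0,0,0],0,10],[[0,0,0],0,10]]}}

```text
time_s: 3.88
eef_pos: [0.5168, -0.0368, 0.0776]
eef_rot: [0.0, 0.99, 0.144, 0.001]
wrist_force: [-1.3, -0.5, 6.8]
opening: 0.203
grasp_force: 59.5
```

{"method": "servo_tool", "body": {"commands": [[[0,0,-0.5],0,10],[[0,0,0],0,10]]}}

```text
time_s: 4.12
eef_pos: [0.5167, -0.0368, 0.0776]
eef_rot: [0.0, 0.99, 0.144, 0.001]
wrist_force: [0.3, -0.3, 5.6]
opening: 0.207
grasp_force: 59.2
```

{"method": "servo_tool", "body": {"commands": [[[-1,0,0],0,10],[[-1,0,0],0,10],[[0,0,0],0,10]]}}

```text
time_s: 4.5
eef_pos: [0.5154, -0.0373, 0.0776]
eef_rot: [0.0, 0.99, 0.144, 0.002]
wrist_force: [4.8, 1.2, 4.8]
opening: 0.202
grasp_force: 59.4
```

{"method": "servo_tool", "body": {"commands": [[[0,0,-0.7],0,10],[[-1,0,0],0,10],[[0,0,0],0,10]]}}

```text
time_s: 4.88
eef_pos: [0.5132, -0.0376, 0.0776]
eef_rot: [0.0, 0.99, 0.144, 0.0]
wrist_force: [5.2, -0.4, 1.4]
opening: 0.201
grasp_force: 59.0
```

{"method": "servo_tool", "body": {"commands": [[[-1,0,0],0,10],[[-1,0,0],0,10],[[0,0,0],0,10]]}}

```text
time_s: 5.25
eef_pos: [0.5116, -0.038, 0.0776]
eef_rot: [0.0, 0.99, 0.144, 0.001]
wrist_force: [6.8, -0.1, 0.5]
opening: 0.209
grasp_force: 58.8
```

{"method": "servo_tool", "body": {"commands": [[[-1,0,-0.8],0,10],[[-1,0,-0.7],0,10],[[0,0,0],0,10]]}}

```text
time_s: 5.62
eef_pos: [0.5098, -0.0383, 0.0786]
eef_rot: [-0.0, 0.99, 0.144, 0.001]
wrist_force: [9.0, 3.1, -5.2]
opening: 0.201
grasp_force: 58.9
```

{"method": "servo_tool", "body": {"commands": [[[-1,0,-0.7],0,10],[[-1,0,-0.7],0,10],[[0,0,0],0,10]]}}

```text
time_s: 6.0
eef_pos: [0.5076, -0.0389, 0.0799]
eef_rot: [-0.0, 0.99, 0.144, 0.001]
wrist_force: [8.0, 1.1, -5.2]
opening: 0.205
grasp_force: 59.2
```

{"method": "servo_tool", "body": {"commands": [[[-1,0,-0.6],0,10],[[-1,0,-0.6],0,10],[[-1,0,-0.6],0,10],[[0,0,0],0,10]]}}

```text
time_s: 6.5
eef_pos: [0.5045, -0.0397, 0.0814]
eef_rot: [-0.0, 0.99, 0.144, 0.001]
wrist_force: [8.6, 0.5, -7.6]
opening: 0.201
grasp_force: 58.8
```

```bash
python3 - <<'E'
from h import *
w=cam('scene'); 
b=w['color'][165:240,225:340,::-1]; cv2.imwrite('pics/s3.png',cv2.convertScaleAbs(cv2.resize(b,None,fx=6,fy=6,interpolation=cv2.INTER_CUBIC),alpha=1.8))
E
```

```text
(no output)
```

View pics/s3.png

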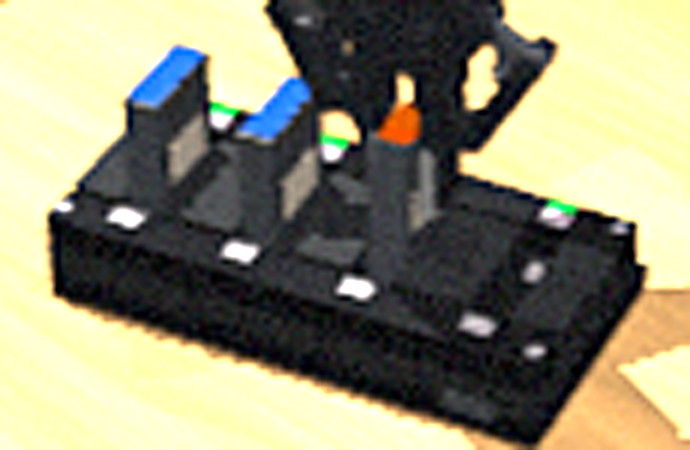

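The scene crop shows the battery's +x top edge at about (393,140), up and back from (378,170), so it has tipped. I'll measure the tilt from wrist depth.

```bash
cat >> h.py <<'E'
def tilt(yaw=.287,C=(.5157,-.0377)):
    """top-plane tilt (slope of z along charger x and y) and the +x top edge, from wrist depth"""
    w=ctrl.camera('wrist'); h=cv2.cvtColor(w['color'],cv2.COLOR_RGB2HSV)
    m=cv2.inRange(h,(3,140,50),(22,255,255)); m[:,:230]=0;m[:,330:]=0
    v,u=np.nonzero(cv2.erode(m,np.ones((3,3)))); z=w['z_map'][v,u]
    P=np.c_[(u-w['cx'])/w['fx']*z,(v-w['cy'])/w['fy']*z,z]; X=(P-w['t'])@np.array(w['R'])
    X=X[(z>0)&(X[:,2]>.09)]; c,s=np.cos(yaw),np.sin(yaw)
    d=X[:,:2]-C; x=d@[c,s]; y=d@[-s,c]; k=(abs(x)<40)&(abs(y)<.012); x,y,zz=x[k],y[k],X[k,2]
    for _ in range(3):
        A=np.c_[x,np.ones_like(x)]; p=np.linalg.lstsq(A,zz,rcond=None)[0]; r=abs(zz-A@p)<.0015; x,y,zz=x[r],y[r],zz[r]
    print('n',len(x),'tilt',round(p[0],3),'z at x=0',round(p[1],4),'x',np.round([x.min(),x.max()],4),'z',np.round([zz.min(),zz.max()],4),'y',np.round([y.min(),y.max()],4))
    o=ctrl.get_obs();print(round(o['time_s'],2),np.round(o['eef_pos'],4),np.round(o['wrist_force'],1),round(o['grasp_force'],1)); return w
E
python3 -c "
from h import *
tilt()"
```

```text
n 4767 tilt 0.104 z at x=0 0.1052 x [-0.0293  0.0078] z [0.1008 0.1075] y [-0.0091  0.0101]
6.6 [ 0.5045 -0.0397  0.0814] [ 9.1  0.5 -6.6] 58.8
```

```bash
cat > prof.py <<'E'
from h import *
w=ctrl.camera('wrist'); v,u=np.mgrid[0:420,250:310]; z=w['z_map'][v,u]
P=np.stack([(u-w['cx'])/w['fx']*z,(v-w['cy'])/w['fy']*z,z],-1).reshape(-1,3)
X=(P-w['t'])@np.array(w['R']); d=X[:,:2]-[.5157,-.0377];c,s=np.cos(.287),np.sin(.287)
x=d@[c,s];y=d@[-s,c]; k=(abs(y)<.005)&(z.ravel()>0)&(X[:,2]<.17)
for a in np.arange(-.045,.035,.004):
    q=k&(x>=a)&(x<a+.004)
    if q.sum()>5: print(round((a+.002)*1e3),q.sum(),np.round(np.percentile(X[q,2],[5,50,95])*1e3,1))
E
python3 prof.py
```

```text
-27 224 [101.2 102.  102.7]
-23 272 [102.1 102.8 103.6]
-19 296 [102.5 103.3 104.1]
-15 299 [103.  103.8 104.6]
-11 326 [103.4 104.2 105. ]
-7 342 [103.8 104.7 105.5]
-3 477 [104.  105.  135.3]
1 2365 [105.  141.1 146.5]
5 388 [104.8 105.7 106.5]
9 647 [ 99.5 104.8 106.3]
13 1325 [ 67.6  86.3 100.7]
17 670 [28.4 49.6 64.3]
21 152 [15.2 25.2 29.3]
25 134 [26.7 28.6 31.1]
29 167 [25.3 29.4 31. ]
33 72 [30.  46.7 47.9]
```

{"method": "servo_tool", "body": {"commands": [[[-1,0,-0.4],0,10],[[-1,0,-0.4],0,10],[[-1,0,-0.4],0,10],[[0,0,0],0,10]]}}

```text
time_s: 7.15
eef_pos: [0.5015, -0.0405, 0.0824]
eef_rot: [-0.0, 0.99, 0.144, 0.0]
wrist_force: [9.1, 0.9, -7.8]
opening: 0.204
grasp_force: 58.9
```

```bash
python3 prof.py; python3 -c "
from h import *
tilt()"
```

```text
-31 213 [101.1 102.1 102.9]
-27 250 [102.3 103.1 104. ]
-23 282 [103.  103.8 104.6]
-19 299 [103.6 104.4 105.3]
-15 298 [104.2 105.  105.9]
-11 325 [104.9 105.7 106.6]
-7 366 [105.2 106.  106.9]
-3 2457 [106.4 141.9 147.6]
1 368 [106.3 107.2 108.1]
5 572 [103.3 106.8 108.2]
9 1200 [ 80.8  93.6 104. ]
13 703 [55.9 68.2 78.9]
17 469 [16.2 42.6 53.7]
21 146 [14.9 25.6 29.3]
25 141 [26.5 28.9 31.1]
29 167 [25.3 29.5 31.1]
33 87 [29.5 46.3 47.8]
n 4594 tilt 0.152 z at x=0 0.1072 x [-0.0331  0.004 ] z [0.1007 0.109 ] y [-0.0091  0.0101]
7.25 [ 0.5015 -0.0405  0.0824] [ 8.3  1.6 -7.8] 58.9
```

{"method": "servo_tool", "body": {"commands": [[[1,0,0.4],0,10],[[1.5,0,0],0,10],[[1.5,0,0],0,10],[[1.5,0,0],0,10],[[1.5,0,0],0,10],[[0,0,0],0,10]]}}

```text
time_s: 8.0
eef_pos: [0.5073, -0.0387, 0.0823]
eef_rot: [-0.0, 0.99, 0.144, -0.001]
wrist_force: [-0.1, -2.6, -6.9]
opening: 0.202
grasp_force: 59.3
```

```bash
python3 prof.py|head -16; python3 -c "
from h import *
tilt()"
```

```text
-27 80 [101.1 101.9 102.5]
-23 226 [101.6 102.5 103.4]
-19 285 [102.6 103.5 104.2]
-15 287 [103.3 104.1 104.9]
-11 306 [103.7 104.6 105.5]
-7 320 [104.4 105.1 106. ]
-3 341 [104.9 105.8 106.6]
1 1264 [105.6 137.7 146.5]
5 1561 [106.1 142.3 147.7]
9 406 [106.1 107.  107.9]
13 1023 [ 92.4 101.6 107.3]
17 941 [67.1 80.5 91.9]
21 639 [30.9 52.  64.5]
25 191 [25.6 28.2 31.8]
29 148 [27.8 29.8 31.3]
33 57 [46.  46.9 47.8]
n 4606 tilt 0.141 z at x=0 0.1061 x [-0.0273  0.0098] z [0.1009 0.1087] y [-0.0089  0.0102]
8.1 [ 0.5073 -0.0387  0.0824] [-0.1 -1.8 -8.3] 59.2
```

{"method": "servo_tool", "body": {"commands": [[[1.5,0,0],0,10],[[1.5,0,0],0,10],[[1,0,0],0,10],[[1,0,0],0,10],[[0,0,0],0,10]]}}

```text
time_s: 8.72
eef_pos: [0.512, -0.0373, 0.083]
eef_rot: [-0.0, 0.99, 0.144, -0.001]
wrist_force: [-6.6, -1.0, 0.4]
opening: 0.201
grasp_force: 60.3
```

```bash
python3 prof.py|head -16; python3 -c "
from h import *
tilt()"
```

```text
-23 18 [101.1 102.2 102.8]
-19 226 [102.4 103.1 103.8]
-15 264 [103.2 104.  104.8]
-11 301 [103.9 104.7 105.5]
-7 297 [104.4 105.3 106. ]
-3 318 [105.  105.8 106.5]
1 347 [105.6 106.4 107.2]
5 446 [105.8 106.9 137. ]
9 2355 [107.  142.7 148.2]
13 406 [106.8 107.7 108.7]
17 799 [ 98.5 105.7 108.2]
21 1099 [73.2 87.3 98.8]
25 686 [32.6 58.2 70.6]
29 218 [28.8 31.7 44.7]
33 62 [45.1 46.8 48.2]
n 4654 tilt 0.138 z at x=0 0.1061 x [-0.0217  0.0152] z [0.1017 0.1093] y [-0.009   0.0102]
8.82 [ 0.512  -0.0373  0.0831] [-7.  -1.9  0.5] 60.3
```

Upward load is gone, so the -x shoulder has cleared its catch and the +x foot is about 8 mm up. Now I'll tip the -x end up about the +x edge.

{"method": "servo_tool", "body": {"commands": [[[1,0,-0.3],0,10],[[1,0,-0.5],0,10],[[1,0,-0.5],0,10],[[1,0,-0.5],0,10],[[1,0,-0.5],0,10],[[0,0,0],0,10]]}}

```text
time_s: 9.57
eef_pos: [0.515, -0.0363, 0.0844]
eef_rot: [-0.0, 0.99, 0.144, -0.003]
wrist_force: [-10.4, -4.2, -1.3]
opening: 0.204
grasp_force: 59.9
```

```bash
python3 prof.py|head -16; python3 -c "
from h import *
tilt()"
```

```text
-19 23 [103.8 104.7 105.4]
-15 236 [104.5 105.2 106.1]
-11 280 [105.3 106.  106.8]
-7 305 [105.7 106.4 107.4]
-3 318 [106.  106.8 107.7]
1 328 [106.4 107.2 108. ]
5 362 [106.6 107.5 108.4]
9 772 [107.  136.9 147.2]
13 2058 [107.7 144.5 149.6]
17 400 [107.3 108.3 109.2]
21 974 [ 94.6 104.5 108.6]
25 1213 [54.6 77.6 94. ]
29 349 [30.  43.  52.8]
33 54 [45.7 46.8 47.5]
n 4822 tilt 0.089 z at x=0 0.107 x [-0.0183  0.019 ] z [0.104  0.1098] y [-0.0089  0.0104]
9.68 [ 0.515  -0.0363  0.0844] [-11.7  -4.9  -1.5] 59.9
```

{"method": "servo_tool", "body": {"commands": [[[1,0,-0.5],0,10],[[1,0,-0.5],0,10],[[1,0,-0.5],0,10],[[1,0,-0.5],0,10],[[1,0,-0.5],0,10],[[0,0,0],0,10]]}}

```text
time_s: 10.42
eef_pos: [0.5201, -0.0347, 0.0867]
eef_rot: [-0.0, 0.99, 0.144, -0.003]
wrist_force: [-8.9, -3.8, -4.5]
opening: 0.203
grasp_force: 59.5
```

```bash
python3 prof.py|head -16; python3 -c "
from h import *
tilt()"
```

```text
-11 131 [107.6 108.4 109.1]
-7 286 [108.  108.8 109.6]
-3 328 [108.3 109.1 109.9]
1 314 [108.2 109.  109.9]
5 334 [108.4 109.2 110. ]
9 350 [108.4 109.4 110.2]
13 398 [108.2 109.2 110.3]
17 2471 [108.8 146.1 151.8]
21 385 [108.2 109.1 110. ]
25 427 [107.8 108.9 109.9]
29 1928 [ 32.4  86.  108.1]
33 45 [46.1 47.1 48.2]
n 5135 tilt 0.011 z at x=0 0.109 x [-0.0115  0.0254] z [0.1075 0.1106] y [-0.0088  0.0104]
10.53 [ 0.5202 -0.0347  0.0867] [-8.2 -4.3 -4.4] 59.5
```

Upright (tilt about 0.01) with both feet about 8.7 mm up. Drawing straight up.

{"method": "servo_tool", "body": {"commands": [[[0,0,-0.7],0,10],[[0,0,-1],0,10],[[0,0,-1],0,10],[[0,0,-1],0,10],[[0,0,0],0,10]]}}

```text
time_s: 11.15
eef_pos: [0.5202, -0.0345, 0.0905]
eef_rot: [-0.001, 0.99, 0.144, -0.003]
wrist_force: [-8.5, -3.1, -3.0]
opening: 0.202
grasp_force: 59.6
```

```bash
python3 -c "
from h import *
tilt()"
```

```text
n 5144 tilt 0.009 z at x=0 0.1128 x [-0.0119  0.0254] z [0.1112 0.1145] y [-0.0086  0.0107]
11.2 [ 0.5202 -0.0345  0.0905] [-8.3 -3.  -3.8] 59.6
```

{"method": "servo_tool", "body": {"commands": [[[0,0,-1.5],0,10],[[0,0,-2],0,10],[[0,0,-2],0,10],[[0,0,-2],0,10],[[0,0,-2],0,10],[[-1,0,-2],0,10],[[-2,0,-2],0,10],[[-1.5,0,-2],0,10],[[0,0,-4],0,10],[[0,0,-4],0,10],[[0,0,-4],0,10],[[0,0,-2],0,10],[[0,0,0],0,10],[[0,0,0],0,10]]}}

```text
time_s: 12.95
eef_pos: [0.5181, -0.0359, 0.1208]
eef_rot: [-0.0, 0.99, 0.144, -0.0]
wrist_force: [-0.1, 1.0, -1.3]
opening: 0.202
grasp_force: 59.8
```

```bash
python3 prof.py; python3 - <<'E'
from h import *
tilt()
c=cam('scene');t=cam('top')
b=c['color'][150:240,225:340,::-1]; cv2.imwrite('pics/s4.png',cv2.convertScaleAbs(cv2.resize(b,None,fx=6,fy=6,interpolation=cv2.INTER_CUBIC),alpha=1.8))
s0=dict(np.load('pics/top.npz'))
E
```

```text
-15 22 [141.5 142.1 142.8]
-11 278 [141.7 142.6 143.3]
-7 307 [142.2 143.1 143.9]
-3 322 [142.3 143.2 144. ]
1 345 [142.5 143.4 144.3]
5 347 [142.6 143.5 144.4]
9 375 [142.6 143.5 144.4]
13 352 [142.4 143.3 144.3]
17 412 [ 15.9 143.4 144.3]
21 450 [ 26.1 143.5 144.4]
25 1766 [ 65.1 128.7 143.2]
29 584 [ 26.5  82.2 103.2]
33 40 [45.4 46.5 47.7]
n 5067 tilt 0.022 z at x=0 0.1432 x [-0.0139  0.0229] z [0.1414 0.145 ] y [-0.0092  0.01  ]
13.05 [ 0.5181 -0.0359  0.1208] [-0.1 -0.1 -1.4] 59.8
```

View pics/s4.png

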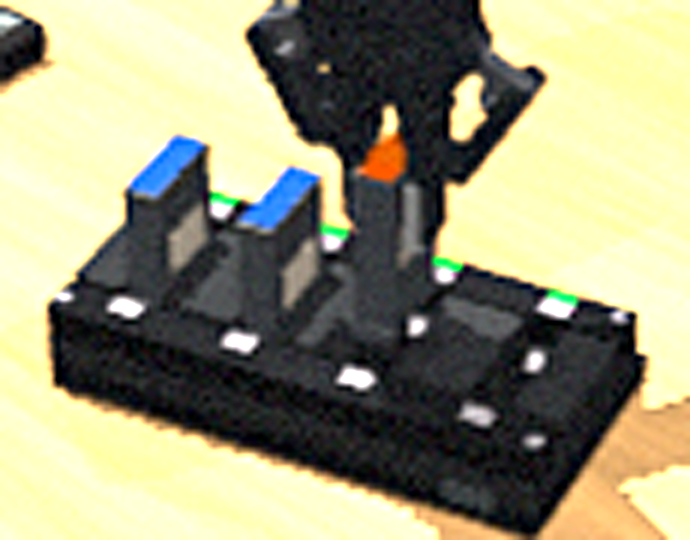

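The crop shows the battery fully out above its bay, upright in the gripper, with both blue packs seated. I'll recentre it slightly over the bay and check that everything else is unmoved.

{"method": "servo_tool", "body": {"commands": [[[-1.2,0,0.5],0,10],[[-1,0,0.5],0,10],[[0,0,0],0,10],[[0,0,0],0,10],[[0,0,0],0,10],[[0,0,0],0,10]]}}

```text
time_s: 13.9
eef_pos: [0.5162, -0.0365, 0.12]
eef_rot: [0.0, 0.99, 0.144, 0.0]
wrist_force: [-0.2, -1.0, -2.1]
opening: 0.201
grasp_force: 59.8
```

```bash
python3 - <<'E'
from h import *
a={n:dict(np.load(f'pics/{n}.npz')) for n in('scene',)}
# initial scene picture was overwritten; compare with pics/scene0.png, top0.png
tilt()
for n,R in(('scene',{'tape':(380,265,445,325),'term':(175,142,238,182),'packs':(243,170,268,205)}),('top',{'tape':(115,175,175,230),'term':(400,215,450,290)})):
    g0=cv2.cvtColor(cv2.imread(f'pics/{n}0.png'),cv2.COLOR_BGR2GRAY);g1=cv2.cvtColor(ctrl.camera(n)['color'],cv2.COLOR_RGB2GRAY)
    for k,(x0,y0,x1,y1) in R.items(): print(n,k,np.round(cv2.phaseCorrelate(g0[y0:y1,x0:x1].astype(float),g1[y0:y1,x0:x1].astype(float)),2), np.abs(g0[y0:y1,x0:x1].astype(int)-g1[y0:y1,x0:x1]).mean())
E
```

```text
n 5077 tilt 0.024 z at x=0 0.1424 x [-0.0161  0.0207] z [0.1406 0.1443] y [-0.0093  0.0099]
13.95 [ 0.5161 -0.0365  0.12  ] [-0.8  1.1 -0.9] 59.8Traceback (most recent call last):
  File "<stdin>", line 7, in <module>
    return _wrapfunc(a, 'round', decimals=decimals, out=out)
    return _wrapit(obj, method, *args, **kwds)
    conv = _array_converter(obj)
ValueError: setting an array element with a sequence. The requested array has an inhomogeneous shape after 1 dimensions. The detected shape was (2,) + inhomogeneous part.
```

The battery is held still at a tilt of about 0.02 rad, foot about 10 mm above the mouth. The arm never came near the tape or terminal, and both blue packs were seen seated, so I'm handing in.

```bash
python3 -c "
from bench import ctrl
print(ctrl.hand_in())"
```

```text
the job is handed in; nothing more can be done
None
```

The job is handed in at about 14 s: I rocked the orange-taped battery free of both catches and drew it up, and the gripper holds it still, about 1.4° off upright and about 1 cm above its bay; it is gripped across the 18 mm thickness at about 60 N, not across the 50 mm at 30–50 N, because the tool could not tilt. Both blue packs still looked seated in the last picture; my final check that the tape roll and terminal had not moved failed with a script error, but the arm never went near either.

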